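# Rebuild the ribbon-spool stand

## Task

Set up the ribbon-spool stand on the studio table: thread the wooden spacer, then the steel washer, then the brass bushing onto its upright bolt, feeling each one on and lowering (not dropping) it until it lies flat, and let go. Before letting go of the bushing, press it down firmly on the stack with about 10 newtons; never push any part or the bolt with more than 20 newtons, and leave the ribbon, glue jar and brush where they are.

Things in the scene. Friction and masses are not known exactly. Their poses are not given: they have to be found in the camera images.
- stand_mid (a point): Centre of the top face of the stand's fixed round grey foot plate: disc 100 mm across, 12 mm thick, on the table. The upright bolt is clamped off centre in an adjusting slot: its axis stands 7 to 9 mm from this point, in an unknown direction that differs from run to run: find it by feel or sight. The bolt is rigid sideways; pressed down it sinks on a spring (3 N, then 3 N per mm, 5 mm at most).
- stand_seat (a point): 11 mm above stand_mid: height of the top of the bolt's dark flange (35 mm across), on which the stack rests. Heights above this point: steel shank, 14 mm in diameter, 0 to 39 mm; then a taper to a blunt 3.6 mm tip at 55 mm. A ring centred within 6.5 mm of the bolt's axis catches the tip, and on the taper feels a side force that points towards the axis; farther off, its flat underside lands on the tip.
- spacer_mid (a point): Centre of the beech (brown wood) spacer, half-way up: a ring 34 mm in outer diameter, 17 mm hole, 20 mm tall, upright (hole axis z) on the 3 mm thick green mat at the start, about 20 g. Seated on the bolt its centre is 21 mm above stand_mid.
- washer_mid (a point): Centre of the bright steel washer, half-way up: 40 mm in outer diameter, 17 mm hole, 6 mm thick, flat on the 3 mm thick green mat at the start, about 45 g. Seated on the spacer its centre is 34 mm above stand_mid.
- bushing_mid (a point): Centre of the brass bushing, half-way up: 28 mm tall with a 17 mm hole right through; flange 34 mm in diameter on its lowest 5 mm, above it a plain sleeve 25 mm in diameter. Flange down on the 3 mm thick green mat at the start, about 80 g. Seated on the washer its centre is 51 mm above stand_mid.
- ribbon_mid (a point): Bystander: middle of a spool of red ribbon, 64 mm across, 30 mm tall, lying flat. Not to be moved.
- glue_mid (a point): Bystander: glue jar with a white cap, 54 mm across, 65 mm tall; the point is on its axis 30 mm up. Not to be moved.
- brush_grip (a point): Bystander: brush, 170 mm long, lying on the table; the point is on its handle. Not to be moved.
Mind the look-alikes: they are no part of the job. Leave any blue look-alike of the part that bears spacer_mid alone.

How it is judged:
On the way, in this order (a step that is already met when the one before it is completed fails the run):
1. the spacer lies seated on the bolt's flange, let go (horizontal distance between spacer_mid and stand_mid below 0.014 m and z of spacer_mid in the frame of stand_mid between 0.018 and 0.024 m and angle between spacer_mid's own z axis and vertical below 0.12 rad and contact force between spacer and the fingers below 0.1 N), for 0.1 s.
2. the washer lies on the spacer, let go (horizontal distance between each of spacer_mid, washer_mid and stand_mid below 0.014 m and z of spacer_mid in the frame of stand_mid between 0.018 and 0.024 m and angle between each of spacer_mid, washer_mid's own z axis and vertical below 0.12 rad and z of washer_mid in the frame of stand_mid between 0.031 and 0.037 m and contact force between washer and the fingers below 0.1 N), for 0.1 s.
3. the bushing is on the washer and pressed on it with at least 5 N (horizontal distance between bushing_mid and stand_mid below 0.014 m and z of bushing_mid in the frame of stand_mid between 0.045 and 0.054 m and angle between bushing_mid's own z axis and vertical below 0.12 rad and contact force between bushing and washer above 5 N), for 0.2 s.
At the end, for the whole second after the job is handed in: Spacer, washer and bushing all threaded on the bolt in that order from below and let go: each within 14 mm sideways of the foot plate's centre, its middle 21, 34 and 51 mm (each within 3 mm) above the plate, level within 7 degrees, at rest (all of step 2 and horizontal distance between bushing_mid and stand_mid below 0.014 m and z of bushing_mid in the frame of stand_mid between 0.048 and 0.054 m and angle between bushing_mid's own z axis and vertical below 0.12 rad and linear speed of each of spacer, washer, bushing below 0.02 m/s and contact force between each of spacer, bushing and the fingers below 0.1 N); the robot touches nothing.
It fails at once if a part is pushed against the bolt or another part with more than 25 N (contact force between spacer and bolt above 25 N or (contact force between washer and bolt above 25 N or contact force between washer and spacer above 25 N) or (contact force between bushing and bolt above 25 N or contact force between bushing and spacer above 25 N or contact force between bushing and washer above 25 N)).
It fails at once if a part is dropped down the bolt (faster than 0.45 m/s there) ((horizontal distance between spacer_mid and stand_mid below 0.016 m and height (world z) of spacer_mid below 0.1 m and linear speed of spacer above 0.45 m/s) or (horizontal distance between washer_mid and stand_mid below 0.016 m and height (world z) of washer_mid below 0.1 m and linear speed of washer above 0.45 m/s) or (horizontal distance between bushing_mid and stand_mid below 0.016 m and height (world z) of bushing_mid below 0.1 m and linear speed of bushing above 0.45 m/s)).
It fails at once if the ribbon spool, the glue jar or the brush is shifted more than 20 mm (distance of any of ribbon_mid, glue_mid, brush_grip from where it was at the start of the episode above 0.02 m).
It fails at once if the robot pushes on the bolt itself with more than 25 N (contact force between any of the arm, the fingers and bolt above 25 N).
It also fails if it takes over 72 s, if anything falls off the work surface, if the arm or the gripper's body presses on something with over 40 N, if the wrist force passes 120 N, or if a joint passes its speed limit or range.

## Robot

A 7-joint arm with a two-finger parallel gripper is mounted at the origin on the work surface. World frame = base frame: x ahead of the robot, y to its left, z up, the work surface at z = 0. Lengths are in m, angles in rad, forces in N, time in s.
With the tool pointing down it reaches from about 0.425 to 0.95 m from the base axis. Payload 4.7 kg.
Tool frame: the origin (TCP) lies midway between the tips of the shut fingers; the grasp point (between the pads) lies 19 mm behind it; z points along the fingers, y is the line along which they close (so a half turn about z gives the same grasp; the last joint's range is limited). The gripper opens to 87 mm and grips with 3 to 60 N. Pads are 19 mm wide; open, the fingers measure 117 mm over their backs; the gripper's body (75 mm by 190 mm) begins 51 mm behind the grasp point.
Start: joints at [1.234, 0.469, -0.049, 1.532, 0.024, 1.141, -0.082], TCP at [0.205, -0.643, 0.223] pointing down, gripper open.
Joint ranges: [-2.59, 2.59], [-0.33, 1.99], [-1.39, 1.29], [0.1, 2.45], [-1.04, 4.18], [0.21, 1.99], [-2.66, 2.66]. Speed limits (rad/s): [2.57, 2.57, 3.14, 3.14, 3.14, 3.14, 3.14].

## Interface

Orientations are given as a unit quaternion [w, x, y, z].
In Python, from workcell import r, eoat, imaging, workorder gives the robot as it stands. Calls block until the motion is done:
- r.move_ptp(position, orientation): joint-space move of the TCP to a pose.
- r.move_linear(position, orientation=None, v=0.15, guard=None): straight line of the TCP; orientation=None keeps the orientation; v is the mean speed in m/s. With guard (N) it stops when the force on the tool has changed by that much, and returns True; else False.
- r.set_joints(angles): joint-space move.
- eoat.gripper_open() and eoat.clamp(squeeze=None): open the fingers fully, or close them until they stop; squeeze is the grip in N (None keeps the last).
- r.wait(seconds).
- r.solve_ik(position, orientation): joint angles nearest the present ones, or None.
- r.get_obs(): the state.
- imaging.read_camera(name): name is "scene" or "top" or "wrist"; returns (picture, depth): 480x640x3 uint8, blue, green, red; 480x640 float32, m along the optical axis (not along the pixel's ray), 0 where there is no reading.
- imaging.get_calibration(name): a dict with "fovy" (degrees; the focal length in pixels is half the picture's height over the tangent of half this angle, whatever the lens; pixels are square), "cx", "cy" (the principal point, pixels), "R" (3x3) and "t" (3): a world point X has camera coordinates R X + t. Camera axes: x right, y down, z forward; pixel columns grow to the right and rows downward; lengths in m; the calibration is good to about 2 mm. A picture is of the moment at which its call begins: read the wrist's pose just before it. get_calibration takes no time and is no camera call; for the wrist camera it gives the pose at the moment of the call.
A pose or a line that the arm cannot do raises r.MotionError and nothing moves.
- workorder.sign_off(): hands the job in; it is judged then, once.
The state is a dict: "clock": time; "qpos": joint angles; "dq": joint speeds; "joint_torque": joint torques, N m; "eef_pos": TCP position; "tool_rot": TCP orientation; "force": force on the tool from outside, world axes, zero at the start; "moment": the same for the moment, N m; "opening": opening from 0.0 (shut) to 1.0 (fully open); "grasp_force": force on a finger pad.
Only numpy, scipy, OpenCV 4.12 (cv2) and the standard library are available. Lean on these libraries where they do the work, as an engineer would, in place of code of your own. Each camera call takes 0.05 s, during which the arm holds its last target. There are 200 camera calls.

## Working session

There is one attempt and no reset: what is moved stays moved. The work goes in short steps, each a Python script; the robot and the scene stay as the last script left them, time stands still between calls to the robot, and variables do not carry over. Pictures are saved under pics/ and viewed, at most 10 in all, crops included, and the job is handed in when it is done.

```bash
mkdir -p pics; ls; python3 - <<'E'
from workcell import r,imaging
import cv2,numpy as np,pickle
D={}
for n in ("top","scene"):
    im,d=imaging.read_camera(n);c=imaging.get_calibration(n);D[n]=(im,d,c)
    cv2.imwrite(f"pics/{n}0.png",im);print(n,c)
pickle.dump(D,open("d0.pkl","wb"))
o=r.get_obs();print({k:np.round(v,3) for k,v in o.items()})
E
```

```text
pics
top {'fovy': 51.517908474116815, 'cx': 325.22339110557283, 'cy': 238.01335569768054, 'R': array([[ 0.01694076, -0.99927691,  0.03403914],
       [-0.9803973 , -0.02328528, -0.19565004],
       [ 0.19630118, -0.03005742, -0.98008285]]), 't': array([0.01345553, 0.59150871, 0.964859  ])}
scene {'fovy': 50.65120254260161, 'cx': 326.1105924773327, 'cy': 232.26378847907867, 'R': array([[-0.38273842,  0.92385502, -0.00178885],
       [ 0.59737394,  0.24600453, -0.76329951],
       [-0.70473802, -0.29321266, -0.6460423 ]]), 't': array([ 0.18388642, -0.29632831,  1.44794234])}
{'clock': np.float64(0.1), 'qpos': array([ 1.234,  0.469, -0.049,  1.534,  0.024,  1.141, -0.082]), 'dq': array([-0.001, -0.002,  0.   , -0.002,  0.001,  0.002, -0.   ]), 'joint_torque': array([ 1.0000e-03, -5.0917e+01, -8.1000e-02, -2.3683e+01, -6.2000e-02,
        3.4000e-02,  0.0000e+00]), 'eef_pos': array([ 0.204, -0.643,  0.222]), 'tool_rot': array([-0.001,  0.988,  0.153, -0.   ]), 'force': array([-0.227,  0.321,  0.377]), 'moment': array([-0.031,  0.02 ,  0.01 ]), 'grasp_force': np.float64(0.0), 'opening': np.float64(1.001)}
```

View pics/top0.png

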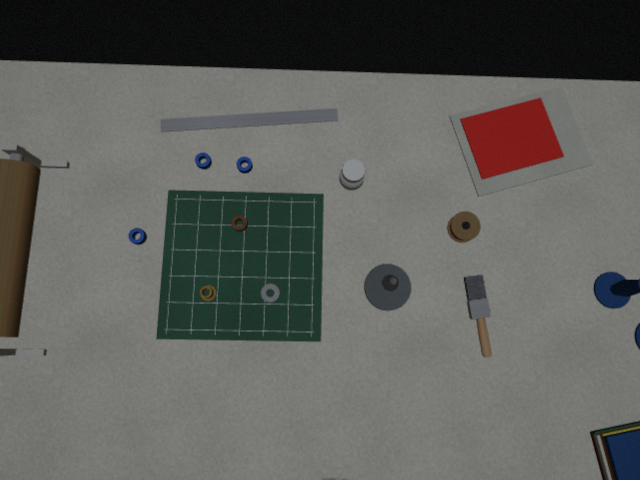

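View pics/scene0.png

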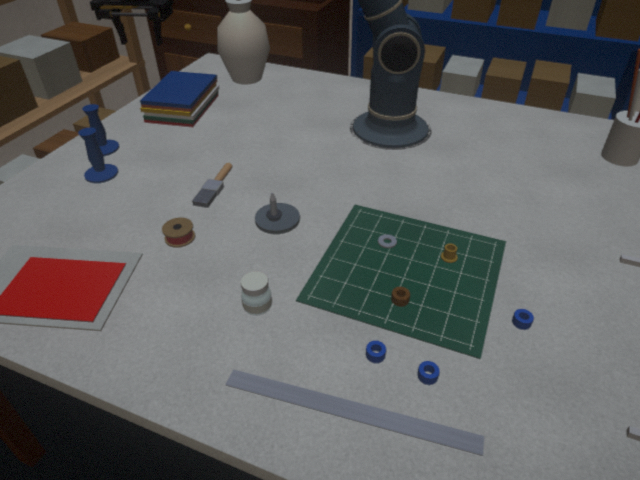

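Top view: spacer (239,223), washer (270,293), bushing (207,293), foot plate (388,287) with bolt tip near (391,281), glue (353,172), ribbon (464,226), brush (480,315); the blue rings are the look-alikes.

```bash
cat > h.py <<'E'
import numpy as np,cv2
def ray(c,u,v,z,h=480):
    f=h/2/np.tan(np.radians(c["fovy"])/2);R=np.array(c["R"]);t=np.array(c["t"])
    d=R.T@np.array([(u-c["cx"])/f,(v-c["cy"])/f,1]);o=-R.T@t
    return o+d*(z-o[2])/d[2]
def cloud(c,d):
    f=240/np.tan(np.radians(c["fovy"])/2);v,u=np.mgrid[:480,:640]
    P=np.stack([(u-c["cx"])/f*d,(v-c["cy"])/f*d,d],-1)
    return (P-np.array(c["t"]))@np.array(c["R"])   # R^T(P-t)
def down(a): # yaw a = direction of tool x axis
    return [0,float(np.cos(a/2)),float(np.sin(a/2)),0]
E
python3 - <<'E'
from h import *
import pickle
im,d,c=pickle.load(open("d0.pkl","rb"))["top"]
P=cloud(c,d)
print("table z",np.median(P[380:460,300:500,2]), "cam",-c["R"].T@c["t"])
for n,(u,v),zt in [("spacer",(239,223),.023),("washer",(270,293),.009),("bushing",(207,293),.031),("plate",(388,287),.012),("glue",(353,172),.065),("ribbon",(464,226),.03),("brush",(480,315),.01)]:
    w=P[v-28:v+28,u-28:u+28].reshape(-1,3)
    lo=.006 if "w"in n or "bu"in n or "sp"in n else .004
    # stay off mat (3mm)
    for (a,b) in ((zt-.005,zt+.005),):
        s=w[(w[:,2]>a)&(w[:,2]<b)]
        print(n,ray(c,u,v,zt).round(4),len(s),s.mean(0).round(4) if len(s) else "",((s.min(0)+s.max(0))/2).round(4) if len(s) else "",np.ptp(s,0).round(3) if len(s) else "")
w=P[255:320,355:420].reshape(-1,3)
for a,b in ((.03,.045),(.045,.06),(.06,.085)):
    s=w[(w[:,2]>a)&(w[:,2]<b)];print("bolt",a,len(s),s.mean(0).round(4) if len(s) else "")
E
```

```text
table z -0.00036130573788961993 cam [0.39028263 0.05622041 1.06091245]
spacer [0.6264 0.2086 0.023 ] 147 [0.6271 0.2085 0.0229] [0.6277 0.209  0.0229] [0.033 0.034 0.009]
washer [0.4803 0.1382 0.009 ] 1185 [0.481  0.1401 0.0059] [0.4823 0.1402 0.0089] [0.118 0.12  0.01 ]
bushing [0.4758 0.2652 0.031 ] 71 [0.4772 0.2674 0.0308] [0.4769 0.2678 0.0309] [0.023 0.024 0.009]
plate [ 0.4977 -0.1108  0.012 ] 1492 [ 0.4961 -0.1092  0.012 ] [ 0.4983 -0.1108  0.012 ] [0.098 0.098 0.01 ]
glue [ 0.7327 -0.0304  0.065 ] 391 [ 0.7362 -0.0312  0.0652] [ 0.7367 -0.0306  0.0647] [0.047 0.046 0.009]
ribbon [ 0.6301 -0.2729  0.03  ] 677 [ 0.6304 -0.276   0.0301] [ 0.6305 -0.2764  0.0299] [0.063 0.065 0.01 ]
brush [ 0.4427 -0.306   0.01  ] 163 [ 0.4496 -0.2973  0.0118] [ 0.4449 -0.3096  0.01  ] [0.117 0.097 0.01 ]
bolt 0.03 9 [ 0.5018 -0.1093  0.0379]
bolt 0.045 11 [ 0.5037 -0.1084  0.0535]
bolt 0.06 36 [ 0.5046 -0.1126  0.0688]
```

```bash
python3 - <<'E'
from h import *
from workcell import r,imaging
import pickle
A=np.arctan2
x,y=.498,-.111
a=A(y,x)+np.pi/2
r.move_ptp([x,y,.26],down(a))
D=[]
for k,(p,z) in enumerate([((x,y),.26),((.627,.2085),.2)]):
    if k: r.move_ptp([*p,z],down(A(p[1],p[0])+np.pi/2))
    c=imaging.get_calibration("wrist");im,d=imaging.read_camera("wrist");D.append((im,d,c))
    o=r.get_obs();print(o["clock"],o["eef_pos"].round(4),"cam",(-c["R"].T@c["t"]).round(3),c["R"][2].round(2),o["qpos"].round(2))
pickle.dump(D,open("d1.pkl","wb"))
cv2.imwrite("pics/w1.png",cv2.resize(np.hstack([D[0][0],D[1][0]]),(800,300)))
E
```

```text
2.3333 [ 0.4979 -0.1124  0.2598] cam [ 0.512 -0.049  0.422] [-0.05 -0.24 -0.97] [ 0.66  0.22 -0.6   1.84  0.14  1.12 -0.22]
3.7 [0.6278 0.206  0.2003] cam [0.607 0.269 0.362] [ 0.08 -0.23 -0.97] [ 0.13  0.58 -0.77  1.56  0.43  1.18 -0.41]
```

View pics/w1.png

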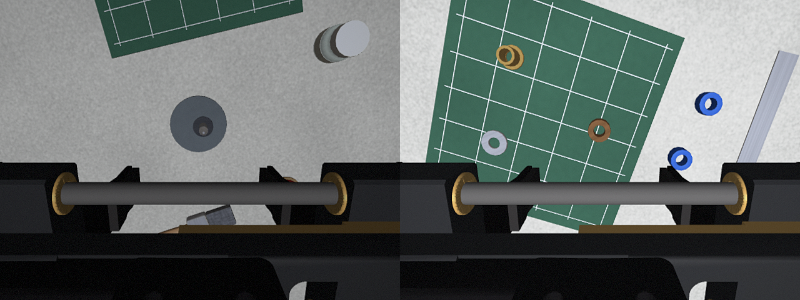

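Wrist pictures: stand plate near (317,197) with bolt tip near (325,208) in the first; spacer (320,208), washer (150,228), bushing (176,90) in the second.

```bash
python3 - <<'E'
from h import *
import pickle
D=pickle.load(open("d1.pkl","rb"))
def fit(P,cen,z0,z1,rad):
    m=(P[...,2]>z0)&(P[...,2]<z1)&(np.hypot(P[...,0]-cen[0],P[...,1]-cen[1])<rad)
    s=P[m]
    if len(s)<5: return len(s)
    (e,rr)=cv2.minEnclosingCircle((s[:,:2]*1000).astype(np.float32))
    return len(s),s.mean(0).round(4),np.round(e,1),round(rr,1),((s.min(0)+s.max(0))/2).round(4)
im,d,c=D[0];P=cloud(c,d)
print("plate",fit(P,(.498,-.111),.008,.016,.07))
for a,b in((.018,.028),(.028,.045),(.045,.06),(.06,.07),(.072,.085)): print("bolt",a,fit(P,(.5,-.111),a,b,.03))
g=cv2.cvtColor(im,cv2.COLOR_BGR2GRAY)[180:235,295:350]
cv2.imwrite("pics/b1.png",cv2.resize(g,None,fx=9,fy=9,interpolation=cv2.INTER_NEAREST))
im,d,c=D[1];P=cloud(c,d)
print("mat",np.median(P[150:170,260:300,2]))
print("spacer",fit(P,(.627,.2085),.019,.028,.03))
print("washer",fit(P,(.481,.139),.0065,.012,.03))
print("bushing",fit(P,(.477,.267),.026,.036,.03))
E
```

```text
plate (5570, array([ 0.4953, -0.1078,  0.0117]), array([ 496., -110.]), 50.0, array([ 0.4962, -0.1097,  0.0116]))
bolt 0.018 (605, array([ 0.5038, -0.1111,  0.0227]), array([ 503.7, -113.2]), 17.5, array([ 0.5037, -0.1131,  0.024 ]))
bolt 0.028 (34, array([ 0.5041, -0.1078,  0.0359]), array([ 504. , -111.2]), 6.7, array([ 0.504 , -0.1092,  0.0358]))
bolt 0.045 (31, array([ 0.5048, -0.1078,  0.0519]), array([ 504. , -110.9]), 6.5, array([ 0.504 , -0.1089,  0.0525]))
bolt 0.06 (107, array([ 0.5038, -0.1114,  0.0649]), array([ 503.8, -113.1]), 7.0, array([ 0.5037, -0.1131,  0.065 ]))
bolt 0.072 (47, array([ 0.5036, -0.1125,  0.0752]), array([ 503.6, -112.9]), 3.8, array([ 0.5036, -0.113 ,  0.0757]))
mat 0.002715356704319727
spacer (792, array([0.6259, 0.2099, 0.0225]), array([626. , 209.2]), 17.0, array([0.6262, 0.2093, 0.022 ]))
washer (1044, array([0.4794, 0.1394, 0.0084]), array([479.2, 138.9]), 20.0, array([0.4793, 0.1387, 0.0087]))
bushing (481, array([0.4768, 0.2686, 0.0301]), array([476.3, 268.6]), 12.6, array([0.4763, 0.2688, 0.0295]))
```

View pics/b1.png

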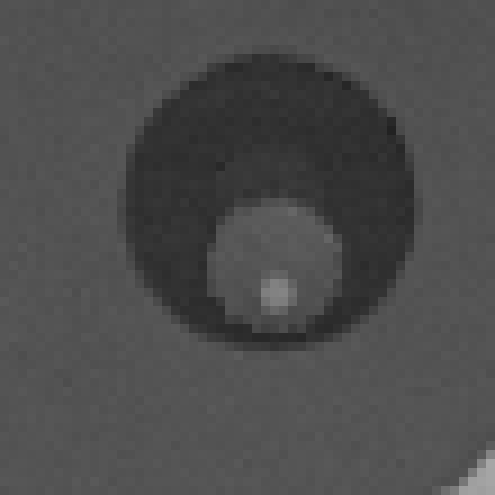

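The close-up shows the dark flange centred near crop (268,200) and the shank with bright tip at (277,293); flange, shank and tip clouds all have the stated radii. So the bolt axis is at about (0.5037, -0.1131) and the plate centre at (0.496, -0.110), which makes the offset 8.3 mm as stated. Next I grasp the spacer.

```bash
cat >> h.py <<'E'
from workcell import r,eoat,imaging
Q=down(np.pi/2)
def st(m=""):
    o=r.get_obs();print(m,"t%.1f"%o["clock"],o["eef_pos"].round(4),"F",o["force"].round(2),"M",o["moment"].round(3),"op %.3f gf %.1f"%(o["opening"],o["grasp_force"]),flush=True);return o
def pick(x,y,zt,squeeze,lift=.14):
    r.move_ptp([x,y,zt+.07],Q)
    g=r.move_linear([x,y,zt],v=.1,guard=10);o=st(f"down guard={g}")
    eoat.clamp(squeeze);r.wait(.2);o=st("clamped")
    p=o["eef_pos"]
    r.move_linear([p[0],p[1],lift],v=.15);r.wait(.2);return st("lifted")
E
python3 - <<'E'
from h import *
pick(.6262,.2093,.008,25)
r.move_ptp([.5037,-.1131,.115],Q);r.wait(.4);st("over bolt")
im,d=imaging.read_camera("wrist");cv2.imwrite("pics/w2.png",im)
E
```

```text
down guard=False t5.1 [0.6265 0.2098 0.0083] F [ 0.02  0.56 -0.  ] M [-0.055 -0.125  0.017] op 0.996 gf 0.0
clamped t6.2 [0.6262 0.2093 0.008 ] F [ 0.44  0.32 -0.82] M [ 0.009 -0.093 -0.051] op 0.373 gf 25.0
lifted t7.5 [0.6257 0.2091 0.1389] F [0.22 0.14 1.06] M [-0.016 -0.082  0.031] op 0.371 gf 25.0
over bolt t9.2 [ 0.5039 -0.1127  0.115 ] F [-0.17 -0.65 -0.09] M [-0.023 -0.107 -0.009] op 0.373 gf 25.0
```

View pics/w2.png

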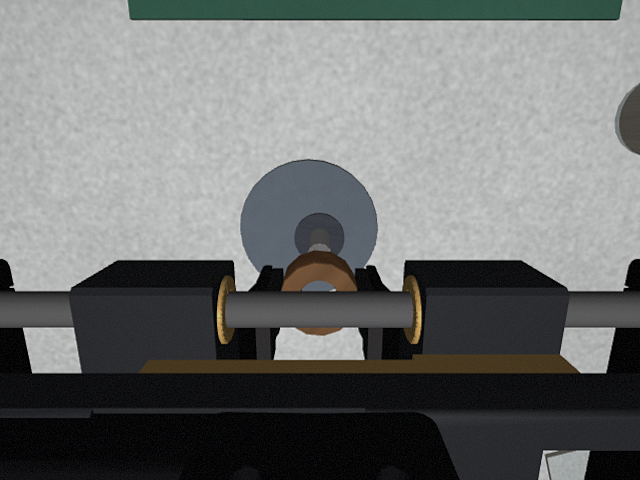

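The picture shows the spacer gripped level at (319,292), in line with the bolt at (320,243). I thread it next, following the side force.

```bash
cat >> h.py <<'E'
def favg(n=4):
    F=[]
    for _ in range(n): r.wait(.03);F.append(r.get_obs()["force"])
    return np.mean(F,0)
def thread(x,y,b,zseat,step=.004,v=.06,guard=3.5):
    """b: part bottom above TCP (negative=below). Lower onto bolt, following side force. zseat: z of expected support."""
    z=.080-b
    r.move_linear([x,y,z],v=.12);r.wait(.3);F0=favg();p=np.array([x,y])
    zend=zseat-b
    while z>zend-.004:
        near=z-step<zend+.003
        z-=.002 if near else (step if z+b>.058 else .008)
        g=r.move_linear([*p,z],v=.03 if near else v,guard=guard)
        F=favg()-F0;o=r.get_obs();zz=o["eef_pos"][2]
        print("z%.4f bot%.4f g%d"%(zz,zz+b,g),F.round(2),p.round(4),"t%.1f"%o["clock"],flush=True)
        if near and (g or F[2]>2): return p,True
        lat=np.hypot(*F[:2])
        if lat>.8: p=p+F[:2]/lat*min(.0015,.0004*lat)
        if g or F[2]>3:
            if lat<.8 and F[2]>3: print("blocked");return p,False
            z=zz+.001
    return p,True
E
python3 - <<'E'
from h import *
p,ok=thread(.5037,-.1131,-.005,.023);st(ok)
E
```

```text
z0.0809 bot0.0759 g0 [-0.28 -0.63 -0.31] [ 0.5037 -0.1131] t10.4
z0.0770 bot0.0720 g0 [-0.4  -0.77 -0.34] [ 0.5037 -0.1131] t10.8
z0.0730 bot0.0680 g0 [-0.24  0.13  0.36] [ 0.5035 -0.1134] t11.2
z0.0690 bot0.0640 g0 [-0.4  -0.11 -0.18] [ 0.5035 -0.1134] t11.6
z0.0650 bot0.0600 g0 [-0.27 -0.41 -0.63] [ 0.5035 -0.1134] t12.0
z0.0610 bot0.0560 g0 [ 0.09 -0.58 -0.21] [ 0.5035 -0.1134] t12.4
z0.0529 bot0.0479 g0 [-0.44  0.07  0.24] [ 0.5035 -0.1134] t12.8
z0.0450 bot0.0400 g0 [ 0.01  0.06 -0.11] [ 0.5035 -0.1134] t13.2
z0.0370 bot0.0320 g0 [-0.41 -0.48 -0.44] [ 0.5035 -0.1134] t13.6
z0.0290 bot0.0240 g0 [-0.12 -0.14 -0.36] [ 0.5035 -0.1134] t14.0
z0.0274 bot0.0224 g0 [-0.44 -0.12  4.11] [ 0.5035 -0.1134] t14.4
True t14.4 [ 0.504  -0.1134  0.0274] F [-0.17  0.66  4.77] M [-0.017 -0.032 -0.007] op 0.371 gf 25.0
```

```bash
python3 - <<'E'
from h import *
eoat.gripper_open();r.wait(.1);st("released")
r.move_linear([.5035,-.1134,.16],v=.25);r.wait(.1)
c=imaging.get_calibration("wrist");im,d=imaging.read_camera("wrist");P=cloud(c,d)
s=P[(np.hypot(P[...,0]-.504,P[...,1]+.113)<.03)&(P[...,2]>.035)&(P[...,2]<.05)]
print("spacer top",len(s),((s.min(0)+s.max(0))/2).round(4),np.median(s[:,2]))
pick(.4793,.1387,.0048,25,.13)
E
```

```text
released t15.6 [ 0.5036 -0.1134  0.027 ] F [ 0.39  0.53 -0.29] M [-0.018 -0.18  -0.043] op 0.998 gf 0.0
spacer top 1140 [ 0.5035 -0.1129  0.0424] 0.042452185932353094
down guard=True t18.2 [0.4783 0.1377 0.0035] F [-1.68 -0.62  6.05] M [-0.122 -0.067 -0.056] op 1.003 gf 3.0
clamped t19.3 [0.4791 0.138  0.0035] F [4.07 0.23 5.38] M [-0.092 -1.048 -0.038] op 0.448 gf 25.9
lifted t20.5 [0.4785 0.1379 0.1292] F [ 0.72  0.43 -1.05] M [-0.006 -0.085 -0.025] op 0.446 gf 25.0
```

```bash
python3 - <<'E'
from h import *
r.move_ptp([.5036,-.1138,.11],Q)
im,d=imaging.read_camera("wrist");cv2.imwrite("pics/w3.png",im)
p,ok=thread(.5036,-.1138,-.0005,.043);st(ok)
E
```

```text
z0.0764 bot0.0759 g0 [-0.14  0.23 -0.48] [ 0.5036 -0.1138] t22.8
z0.0725 bot0.0720 g0 [-0.    0.21 -0.08] [ 0.5036 -0.1138] t23.2
z0.0685 bot0.0680 g0 [ 0.33 -0.08 -0.36] [ 0.5036 -0.1138] t23.6
z0.0645 bot0.0640 g0 [ 0.26 -0.03  0.04] [ 0.5036 -0.1138] t23.9
z0.0605 bot0.0600 g0 [ 0.15  0.13 -0.21] [ 0.5036 -0.1138] t24.3
z0.0565 bot0.0560 g0 [-0.21 -0.13 -0.3 ] [ 0.5036 -0.1138] t24.7
z0.0484 bot0.0479 g0 [-0.05  0.17 -0.22] [ 0.5036 -0.1138] t25.1
z0.0465 bot0.0460 g0 [-0.11 -0.18 -0.17] [ 0.5036 -0.1138] t25.5
z0.0445 bot0.0440 g0 [-0.13  0.04 -0.19] [ 0.5036 -0.1138] t25.9
z0.0428 bot0.0423 g0 [-0.51  0.03  3.83] [ 0.5036 -0.1138] t26.3
True t26.3 [ 0.504  -0.1138  0.0428] F [-0.1   0.34  2.52] M [ 0.017 -0.024  0.01 ] op 0.443 gf 25.0
```

View pics/w3.png

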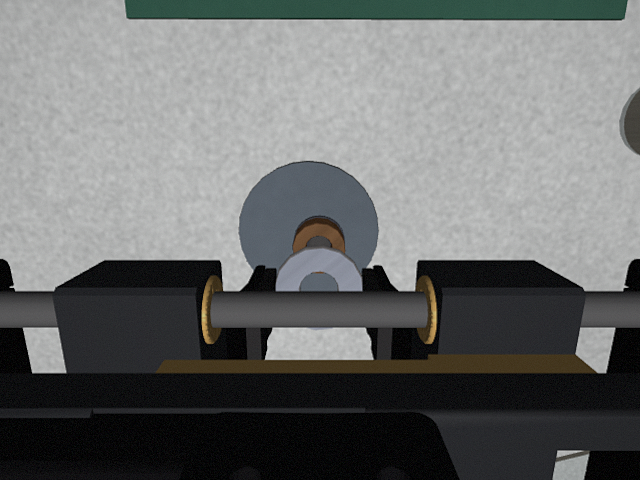

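The washer is held level at (319,288) above the seated spacer at (319,237), and the force log shows it landed on the spacer. I release it and pick the bushing.

```bash
python3 - <<'E'
from h import *
eoat.gripper_open();r.wait(.1);st("released")
r.move_linear([.5036,-.1138,.16],v=.25);r.wait(.1)
c=imaging.get_calibration("wrist");im,d=imaging.read_camera("wrist");P=cloud(c,d)
s=P[(np.hypot(P[...,0]-.504,P[...,1]+.113)<.03)&(P[...,2]>.045)&(P[...,2]<.053)]
print("washer top",len(s),((s.min(0)+s.max(0))/2).round(4),np.median(s[:,2]),s[:,2].std())
pick(.4763,.2687,.011,40,.15)
r.move_ptp([.5036,-.1133,.13],Q);r.wait(.2);st()
im,d=imaging.read_camera("wrist");cv2.imwrite("pics/w4.png",im)
E
```

```text
released t27.4 [ 0.5036 -0.1138  0.0425] F [ 0.28 -0.67 -0.03] M [-0.054 -0.118  0.016] op 1.000 gf 0.0
washer top 1750 [ 0.5036 -0.1128  0.0489] 0.04858871156465133 0.0008531691121638428
down guard=False t30.5 [0.4766 0.2691 0.0114] F [-0.39 -0.02  0.39] M [-0.004 -0.085  0.007] op 0.999 gf 0.0
clamped t31.7 [0.4763 0.2687 0.011 ] F [ 0.   -0.31 -0.15] M [ 0.024 -0.13  -0.01 ] op 0.280 gf 40.0
lifted t33.0 [0.4759 0.2685 0.1491] F [-0.11  0.02 -0.43] M [-0.054 -0.135  0.035] op 0.276 gf 40.0
 t34.6 [ 0.504  -0.112   0.1302] F [0.65 0.14 0.18] M [-0.054 -0.145  0.019] op 0.279 gf 40.0
```

View pics/w4.png

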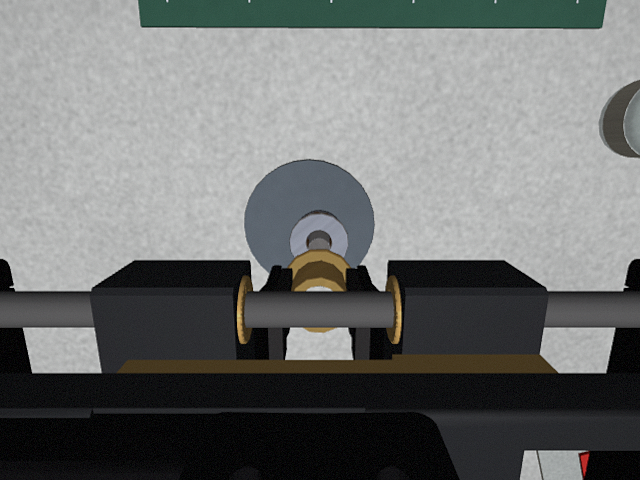

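The picture shows the bushing held upright at (319,290), flange down, and the washer flat on the stack at (318,240).

```bash
python3 - <<'E'
from h import *
F0=r.get_obs()["force"]
p,ok=thread(.5036,-.1133,-.008,.049);o=st(ok)
if ok:
    z=o["eef_pos"][2]
    for k in range(14):
        z-=.0004;r.move_linear([*p,z],v=.02,guard=6);f=favg(3)[2]-F0[2]
        print("press %.4f %.1f"%(z,f),flush=True)
        if f>9.3: break
    r.wait(.5);o=st("held")
    for k in range(12):
        z+=.0005;r.move_linear([*p,z],v=.02)
        f=favg(3)[2]-F0[2]
        if f<1.5: break
    st(f"relaxed {f:.1f}")
E
```

```text
z0.0839 bot0.0759 g0 [ 0.25  0.2  -0.08] [ 0.5036 -0.1133] t36.0
z0.0800 bot0.0720 g0 [ 0.53 -0.14  0.4 ] [ 0.5036 -0.1133] t36.4
z0.0760 bot0.0680 g0 [-0.05 -0.07 -0.12] [ 0.5036 -0.1133] t36.8
z0.0720 bot0.0640 g0 [-0.01 -0.62 -0.14] [ 0.5036 -0.1133] t37.2
z0.0680 bot0.0600 g0 [ 0.11 -0.4   0.01] [ 0.5036 -0.1133] t37.5
z0.0640 bot0.0560 g0 [-0.05  0.3   0.14] [ 0.5036 -0.1133] t37.9
z0.0620 bot0.0540 g0 [-0.22 -0.33  0.08] [ 0.5036 -0.1133] t38.3
z0.0600 bot0.0520 g0 [ 0.52 -0.77  0.13] [ 0.5036 -0.1133] t38.7
z0.0580 bot0.0500 g0 [0.15 0.04 0.14] [ 0.5038 -0.1136] t39.1
z0.0563 bot0.0483 g0 [-0.63 -0.2   4.05] [ 0.5038 -0.1136] t39.5
True t39.5 [ 0.5042 -0.1136  0.0563] F [-0.03 -0.28  2.51] M [-0.034 -0.074 -0.007] op 0.275 gf 40.0
press 0.0559 5.1
press 0.0555 6.6
press 0.0551 7.9
press 0.0547 8.6
press 0.0543 9.4
held t41.7 [ 0.5042 -0.1136  0.0549] F [ 0.71 -0.    8.38] M [-0.056  0.054  0.01 ] op 0.274 gf 40.0
relaxed 0.9 t44.2 [ 0.5036 -0.1136  0.0577] F [ 0.9  -0.33 -0.91] M [ 0.066 -0.11  -0.067] op 0.274 gf 40.0
```

```bash
python3 - <<'E'
from h import *
r.move_linear([.5037,-.1136,.0569],v=.02);r.wait(.1);st("settle")
eoat.gripper_open();r.wait(.1);st("open")
r.move_linear([.5037,-.1136,.2],v=.2);r.wait(.2)
c=imaging.get_calibration("wrist");im,d=imaging.read_camera("wrist");P=cloud(c,d)
q=P[np.hypot(P[...,0]-.504,P[...,1]+.113)<.03]
for n,a,b in(("washer",.0465,.052),("bushtop",.072,.086)):
    s=q[(q[:,2]>a)&(q[:,2]<b)];print(n,len(s),((s.min(0)+s.max(0))/2).round(4),np.median(s[:,2]).round(4),np.ptp(s,0).round(3))
cv2.imwrite("pics/w5.png",im);st()
E
```

```text
settle t44.5 [ 0.5038 -0.1136  0.057 ] F [-0.43  0.38  0.31] M [-0.036 -0.111 -0.027] op 0.275 gf 40.0
open t45.8 [ 0.5037 -0.1136  0.0569] F [0.94 0.22 0.51] M [ 0.024 -0.108  0.094] op 0.996 gf 0.0
washer 426 [ 0.5035 -0.1113  0.0492] 0.0485 [0.039 0.037 0.005]
bushtop 527 [ 0.5032 -0.1135  0.0757] 0.0763 [0.024 0.025 0.007]
 t47.0 [ 0.5032 -0.1135  0.199 ] F [ 1.2   0.66 -0.44] M [-0.012 -0.076 -0.01 ] op 0.999 gf 0.0
```

View pics/w5.png

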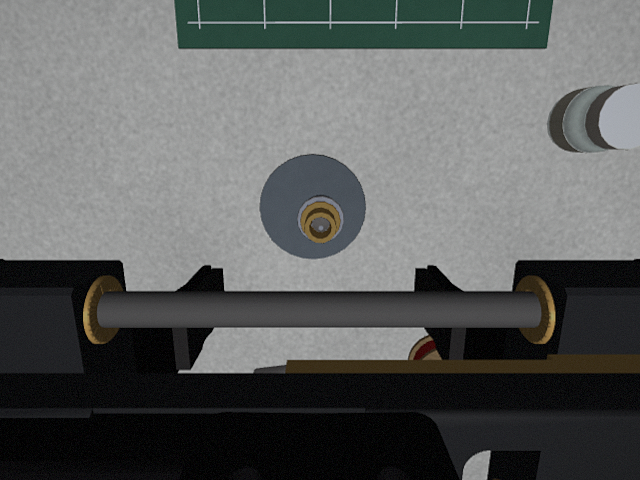

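The picture shows the bushing at (320,222) on the washer with the bolt inside it, and its top measures 76 mm high against 77 mm expected. The stack is complete and level, and the robot is clear of it.

```bash
python3 -c "
from workcell import workorder;print(workorder.sign_off())"
```

```text
the job is handed in; nothing more can be done
None
```

I threaded, seated and let go of the spacer, washer and bushing in that order, pressed the bushing down at about 9 N first, and handed the job in at about 47 s; no verdict came back.

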